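# Slide a conduit clip into a strut rail and snap the conduit in

### The job

Finish the conduit run on the plywood panel: slide the loose red clip into the open end of the empty rail, its foot under the rail's lips, and along until it stands opposite the clip already fitted in the other rail. Then lay the grey conduit across both clips, about evenly between the rails so that an end sticks out past each clip, and press it down until it is snapped fully home in both. Leave the things lying around the panel where they are.

Things in the scene. Friction and masses are not known exactly. Their poses are not given: they have to be found in the camera images.
- panel: Plywood board fixed on the bench, 210 x 244 x 15 mm thick, with two bare-metal C-section strut rails along its y, at x = -65 mm (the empty rail) and x = +65 mm (with the fixed clip). Origin: centre of its underside. Each rail is 41 mm wide, 21 mm high (top 36 mm above the bench), 220 mm long (y -110 to +110 mm), closed by a grey cap at -y and open at the +y end.
- empty_rail_mouth (a point): Centre of the slot of the empty rail at its open end, at the rail's top (36 mm above the bench); axes as the panel's, the clip enters along -y. The slot is 22 mm wide; the lips beside it are turned down 6 mm (30 to 36 mm above the bench). Inside, the rail is 36 mm wide, its floor 17.5 mm above the bench.
- fixed_clip: Red plastic conduit clip already fitted in the other rail; cannot move. Same shape and axes as the loose clip: x across the rail (along the conduit to be laid), y along the rail. Origin: centre of the underside of its foot, 21 mm above the bench.
- fixed_clip_seat (a point): Where the conduit's axis lies when it is fully home in the fixed clip: 42 mm above the clip's origin (63 mm above the bench).
- loose_clip: Red plastic conduit clip, 34 x 29 x 61 mm, 38 g, standing on its foot; the same both ways round. Origin: centre of the foot's underside; x along the conduit to come, y along the rail. Foot 30 (x) x 24 (y) mm, height 0-5 mm; neck 15 x 20, 5-15 mm; shoulder 34 x 26, 15-18 mm; block 20 (x) x 26 (y), 18-32 mm, to be gripped across its 20 mm; above it two springy arms, 17 mm wide in x.
- loose_clip_seat (a point): Where the conduit's axis lies when fully home in the loose clip: 42 mm above the clip's origin. In the rail the foot runs under the lips and the shoulder rests on them: origin 15 mm below the rail's top, 4 mm play upwards. The arms flare out to 61 mm above the origin; the 17 mm throat between them (49 mm up) springs open for the conduit.
- conduit: Straight grey plastic tube, 20 mm diameter, 220 mm long, 70 g, lying on the bench. Origin: its middle, on the axis; x along the tube. It takes about 4 N on each clip to snap it in.
- tape_black: Roll of black tape lying flat, 70 mm across, 18 mm high; origin under its centre. To be left alone.
- padlock: Small brass padlock lying flat, 62 x 40 x 17 mm; origin under its centre. To be left alone.
- tape_measure: Teal tape measure standing upright, 36 x 82 x 65 mm; origin under its centre. To be left alone.

How it is judged (in metres and radians):
On the way, in this order (a step that is already met when the one before it is completed fails the run):
1. the loose clip's foot comes to the open end of the empty rail, at the height of the space under the lips (x of loose_clip in the frame of empty_rail_mouth between -0.005 and 0.005 m and z of loose_clip in the frame of empty_rail_mouth between -0.0185 and -0.0095 m and angle between loose_clip's own z axis and vertical below 0.15 rad and y of loose_clip in the frame of empty_rail_mouth between -0.01 and 0.022 m), for 0.05 s.
2. the loose clip is in the empty rail, its foot under the lips, entirely inside the open end (x of loose_clip in the frame of empty_rail_mouth between -0.005 and 0.005 m and z of loose_clip in the frame of empty_rail_mouth between -0.0185 and -0.0095 m and angle between loose_clip's own z axis and vertical below 0.15 rad and y of loose_clip in the frame of empty_rail_mouth below -0.014 m), for 0.1 s.
3. the loose clip, in the rail, stands opposite the fixed clip to within 6 mm (all of step 2 and y of loose_clip in the frame of fixed_clip between -0.006 and 0.006 m), for 0.2 s.
At the end, for the whole second after the job is handed in: The loose clip is in the empty rail, foot under the lips, upright, opposite the fixed clip within 6 mm; the conduit's axis is within 5 mm of both clips' seats, in line within 0.05 rad, its middle within 30 mm of midway between the rails; clip and conduit are at rest (all of step 3 and y of conduit in the frame of fixed_clip_seat between -0.005 and 0.005 m and z of conduit in the frame of fixed_clip_seat between -0.005 and 0.005 m and y of conduit in the frame of loose_clip_seat between -0.005 and 0.005 m and z of conduit in the frame of loose_clip_seat between -0.005 and 0.005 m and x of conduit in the frame of panel between -0.03 and 0.03 m and angle between the x axis of conduit and the x axis of panel, either way round below 0.05 rad and linear speed of each of conduit, loose_clip below 0.02 m/s); the robot touches nothing.
It fails at once if the black tape roll is moved by more than 30 mm (distance of tape_black from where it was at the start of the episode above 0.03 m).
It fails at once if the brass padlock is moved by more than 30 mm (distance of padlock from where it was at the start of the episode above 0.03 m).
It fails at once if the tape measure is moved by more than 30 mm (distance of tape_measure from where it was at the start of the episode above 0.03 m).
It also fails if it takes over 56 s, if anything falls off the work surface, if the arm or the gripper's body presses on something with over 40 N, if the wrist force passes 120 N, or if a joint passes its speed limit or range.

### The arm

A 6-joint arm with a two-finger parallel gripper is mounted at the origin on a cart in front of the work surface, level with it; the furniture and walls round the work are solid. World frame = base frame: x ahead of the robot, y to its left, z up, the work surface at z = 0. Lengths are in mm, angles in rad, forces in N, time in s.
With the tool pointing down it reaches from about 350 to 775 mm from the base axis. Payload 7.3 kg.
Tool frame: the origin (TCP) lies between the finger pads; the fingertips stand 14 mm ahead of it and the grasp point (between the pads) lies 5 mm behind it; z points along the fingers, y is the line along which they close (so a half turn about z gives the same grasp; the last joint's range is limited). The gripper opens to 92 mm and grips with 3 to 60 N. Pads are 19 mm wide; open, the fingers measure 130 mm over their backs; the gripper's body (75 mm by 190 mm) begins 47 mm behind the grasp point.
Start: joints at [1.149, 0.342, 1.524, -0, 1.275, -0.146], TCP at [142.95, 505.182, 240.741] pointing down, gripper open.
Joint ranges: [-2.53, 2.53], [-0.77, 2.02], [0.04, 2.7], [-1, 4.14], [0.28, 2.66], [-3.11, 3.11]. Speed limits (rad/s): [2.57, 2.57, 3.14, 3.14, 3.14, 3.14].

### API

Orientations are given as a 3x3 rotation matrix whose columns are the frame's x, y, z axes.
In Python, from plant import env gives the robot as it stands.
- The arm moves only by the shell command python3 -m creep 'ROWS' [FORCE]. ROWS is JSON, a list of rows, each a list of 5 numbers: the finger opening in mm, from 0 to 91.8, then the shift along the tool's x, y, z normalised to -1 to 1, where 1 is 2 cm, then the turn about the tool's z normalised to -1 to 1, where 1 is 5 degrees. In form: [[gripper, x, y, z, twist], ...]. A call has 1 to 12 rows; each row shifts and turns the commanded pose from where the row before left it, along the tool's axes as they then stand; what a row does not reach is not made up. A row lasts 1/8 s, in which the tool goes at most 62.5 mm and 10.7 degrees, less where a joint would pass 70% of its speed; a pose out of reach is approached as far as the arm can. A call with a number of a shift or a turn outside -1 to 1 is refused whole. A call with a gripper value outside its range is refused whole. The fingers move at their own pace and stop on an object; FORCE is the grip in N (left out, the last holds). Time passes only in rows, so rows that do not move let the fingers close. It gives the time, the measured TCP pose, the force, the opening and the grip force at its end, in the units of the state.
- env.get_obs(): the state, without advancing time (a new reading comes with each control period).
- env.camera(name): name is "scene" or "top" or "wrist"; returns (picture, depth): 480x640x3 uint8, red, green, blue; 480x640 float32, mm along the optical axis (not along the pixel's ray), 0 where there is no reading.
- env.camera_params(name): a dict with "camera_matrix" (3x3 intrinsics, pixels), "R" (3x3) and "t" (3): a world point X has camera coordinates R X + t. Camera axes: x right, y down, z forward; pixel columns grow to the right and rows downward; lengths in mm; the calibration is good to about 2 mm. A picture is of the moment at which its call begins: read the wrist's pose just before it. camera_params takes no time and is no camera call; for the wrist camera it gives the pose at the moment of the call.
- env.finish_job(): hands the job in; it is judged then, once.
The state is a dict: "time": time; "qpos": joint angles; "qvel": joint speeds; "joint_torque": joint torques, N m; "tool_pos": TCP position; "orientation": TCP orientation; "ft_force": force on the tool from outside, world axes, zero at the start; "torque": the same for the moment, N m; "gripper_width": finger opening in mm; "grasp_force": force on a finger pad.
Only numpy, scipy, OpenCV 4.12 (cv2) and the standard library are available. Lean on these libraries where they do the work, as an engineer would, in place of code of your own. Each camera call takes 0.05 s, during which the arm holds its last target. There are 200 camera calls.

## Working session

There is one attempt and no reset: what is moved stays moved. The work goes in short steps, Python scripts to look and compute and a shell command to move; the robot and the scene stay as the last step left them, time stands still between calls to the robot, and variables do not carry over. Pictures are saved under pics/ and viewed, at most 10 in all, crops included, and the job is handed in when it is done.

```bash
ls; mkdir -p pics
python3 - <<'E'
from plant import env
import cv2,numpy as np
o=env.get_obs();print(o['time'],o['tool_pos'],np.round(o['orientation'],3),o['gripper_width'])
for n in ['top','scene']:
    p,d=env.camera(n);cv2.imwrite(f'pics/{n}0.png',p[:,:,::-1]);np.savez(f'{n}0.npz',p=p,d=d)
    c=env.camera_params(n);print(n,{k:np.round(v,3).tolist() for k,v in c.items()})
E
```

```text
pics
0.0 [142.78176813 504.81106848 240.02452008] [[-0.962  0.272 -0.001]
 [ 0.272  0.962 -0.001]
 [ 0.    -0.002 -1.   ]] 91.55013802116764
top {'camera_matrix': [[571.327, 0.0, 321.26], [0.0, 571.327, 241.308], [0.0, 0.0, 1.0]], 'R': [[-0.025, -1.0, 0.001], [-0.989, 0.025, -0.146], [0.145, -0.005, -0.989]], 't': [122.57, 529.222, 872.089]}
scene {'camera_matrix': [[468.415, 0.0, 331.993], [0.0, 468.415, 244.244], [0.0, 0.0, 1.0]], 'R': [[0.318, 0.948, -0.016], [0.727, -0.254, -0.638], [-0.609, 0.191, -0.77]], 't': [-273.009, -321.038, 1206.26]}
```

View pics/top0.png

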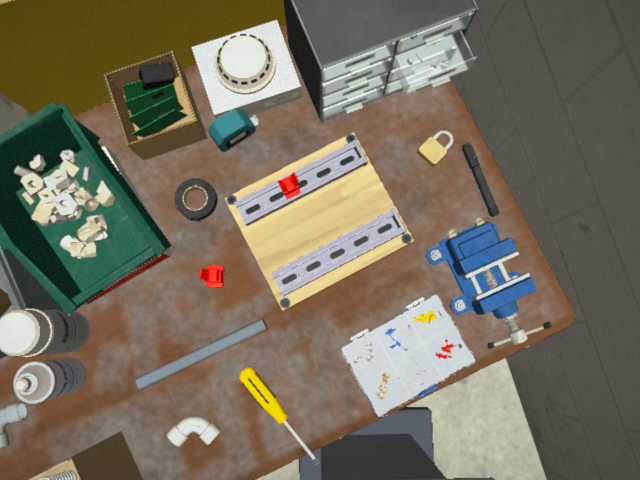

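View pics/scene0.png

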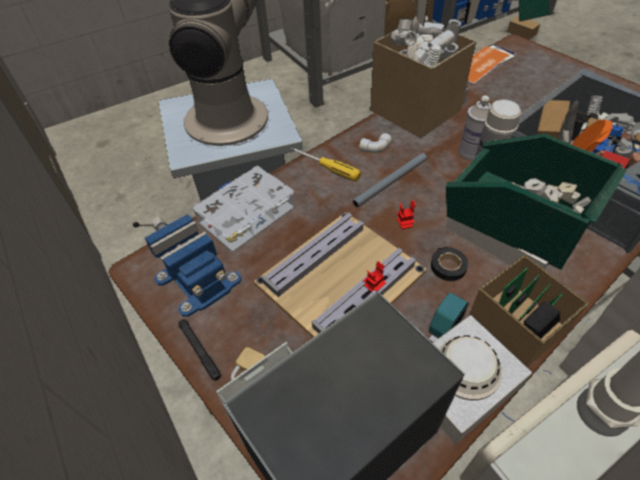

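The top view shows the empty rail running from (275,283) at its open end to (400,222), and the fixed clip at about (289,185). The loose clip is at (212,275) and the conduit runs from (138,383) to (265,325). Next I measure these from the depth.

```bash
cat > h.py <<'E'
from plant import env
import cv2,numpy as np
def cloud(d,c):
    K,R,t=[np.array(c[k]) for k in('camera_matrix','R','t')]
    v,u=np.mgrid[:480,:640]
    P=np.stack([(u-K[0,2])/K[0,0]*d,(v-K[1,2])/K[1,1]*d,d],-1)
    return (P-t)@R
def rayz(u,v,z,c):
    K,R,t=[np.array(c[k]) for k in('camera_matrix','R','t')]
    C=-R.T@t; r=R.T@np.linalg.inv(K)@[u,v,1]
    return C+r*(z-C[2])/r[2]
E
python3 - <<'E'
from h import *
for n in['top','scene']:
    f=np.load(n+'0.npz');p=f['p'].astype(int);d=f['d'];c=env.camera_params(n)
    W=cloud(d,c);r,g,b=p[...,0],p[...,1],p[...,2]
    ok=d>0
    if n=='top': print('bench z',np.median(W[300:320,100:240,2]), 'plywood',np.median(W[220:235,290:340,2]),'arm?')
    red=((r>120)&(g<60)&(b<60)&ok&(W[...,2]>3)&(W[...,2]<110)).astype(np.uint8)
    k,l,s,ce=cv2.connectedComponentsWithStats(red)
    for i in range(1,k):
        if s[i,4]>60:
            q=W[l==i];print(n,'red',ce[i].round(),s[i,4],'zpct',np.percentile(q[:,2],[2,50,98]).round(1),'mean',q.mean(0).round(1))
            top=q[q[:,2]>np.percentile(q[:,2],98)-6]
            print('  top pts',len(top),cv2.minAreaRect(top[:,:2].astype(np.float32)))
    if n=='top':
        m=np.zeros((480,640),bool);m[310:395,125:275]=1
        m&=ok&(W[...,2]>8)&(W[...,2]<30)
        q=W[m];print('conduit',len(q),np.percentile(q[:,2],[50,98]),cv2.minAreaRect(q[:,:2].astype(np.float32)))
        a=(ok&(W[...,2]>31)&(W[...,2]<40)).astype(np.uint8);a[:130]=0;a[:,:225]=0;a[320:]=0;a[:,415:]=0
        k,l,s,ce=cv2.connectedComponentsWithStats(a)
        for i in range(1,k):
            if s[i,4]>300:
                q=W[l==i];print('rail',ce[i].round(),s[i,4],q[:,2].mean().round(1),cv2.minAreaRect(q[:,:2].astype(np.float32)))
        a=(ok&(W[...,2]>9)&(W[...,2]<45)).astype(np.uint8);a[:130]=0;a[:,:225]=0;a[320:]=0;a[:,415:]=0
        k,l,s,ce=cv2.connectedComponentsWithStats(a);i=1+s[1:,4].argmax()
        q=W[l==i];print('panel',len(q),cv2.minAreaRect(q[:,:2].astype(np.float32)))
E
```

```text
bench z 0.16589495029431411 plywood 15.075516903140526 arm?
top red [290. 186.] 307 zpct [36.7 53.6 78.5] mean [620.3 157.2  55.6]
  top pts 56 ((621.998291015625, 158.7556915283203), (15.342336654663086, 27.53104019165039), 27.38779640197754)
top red [212. 275.] 329 zpct [ 6.2 32.5 58. ] mean [483.8 283.3  34.4]
  top pts 65 ((482.8105773925781, 283.4237976074219), (30.166603088378906, 15.818146705627441), 87.61978149414062)
conduit 2325 [18.82945734 29.05705743] ((342.9427795410156, 301.731201171875), (120.3302001953125, 212.75865173339844), 6.417350769042969)
rail [313. 178.] 1396 35.9 ((632.575927734375, 139.37081909179688), (44.28350067138672, 224.81411743164062), 26.103151321411133)
rail [256. 194.] 302 35.9 ((613.634521484375, 211.8625030517578), (10.688201904296875, 78.90320587158203), 26.372478485107422)
rail [341. 251.] 1779 35.8 ((515.5496215820312, 80.88230895996094), (43.44633865356445, 225.2488250732422), 26.667341232299805)
panel 18252 ((573.0374145507812, 112.67082214355469), (210.5781707763672, 244.34169006347656), 26.554426193237305)
scene red [406. 213.] 100 zpct [20.7 33.7 44.6] mean [483.7 281.9  34.6]
  top pts 16 ((485.1620788574219, 281.124267578125), (23.255908966064453, 13.697615623474121), 86.03350830078125)
scene red [405. 223.] 114 zpct [ 4.2 17.9 21.9] mean [491.9 279.2  13.6]
  top pts 64 ((493.175537109375, 278.92413330078125), (30.928600311279297, 16.249237060546875), 62.17353820800781)
scene red [375. 280.] 227 zpct [26.6 53.8 77.9] mean [626.7 157.3  50.6]
  top pts 10 ((632.0120239257812, 147.39431762695312), (8.916093826293945, 3.406325340270996), 36.90983200073242)
```

Run:
```python
from h import *
f=np.load('top0.npz');p=f['p'].astype(int);d=f['d'];c=env.camera_params('top')
W=cloud(d,c)
X,Y,Z=W[...,0],W[...,1],W[...,2];ok=(d>0)
# conduit
m=ok&(Z>6)&(Z<24)&(X>290)&(X<420)&(Y>180)&(Y<420)&(p.max(2)-p.min(2)<40)
k,l,s,ce=cv2.connectedComponentsWithStats(m.astype(np.uint8));i=1+s[1:,4].argmax();q=W[l==i]
print('conduit',len(q),np.percentile(q[:,2],[5,50,98]).round(1),cv2.minAreaRect(q[:,:2].astype(np.float32)))
hi=q[q[:,2]>17];v=cv2.fitLine(hi[:,:2].astype(np.float32),cv2.DIST_L2,0,.01,.01).ravel();print(v,np.degrees(np.arctan2(v[1],v[0])))
# height map, 50mm cells
print('x rows 200..800, y cols 550..-50 : max z')
for x in range(100,800,50):
    print(x,[int(np.percentile(Z[k],98)) if (k:=ok&(X>=x)&(X<x+50)&(Y>=y)&(Y<y+50)).sum()>5 else -1 for y in range(500,-151,-50)])
# loose clip: top-most arms
r,g,b=p[...,0],p[...,1],p[...,2]
red=(r>120)&(g<60)&(b<60)&ok&(X>450)&(X<520)&(Y>250)&(Y<320)
for lo,hi in((3,17),(17,33),(33,50),(50,65)):
    q=W[red&(Z>lo)&(Z<hi)];print(lo,hi,len(q),q.mean(0).round(1),q[:,:2].min(0).round(1),q[:,:2].max(0).round(1))
```

```text
conduit 1767 [11.7 18.1 22.1] ((360.28369140625, 304.2634582519531), (20.073772430419922, 220.57974243164062), 24.216859817504883)
[  0.4104489  -0.9118836 359.7238    305.28226  ] -65.76696
x rows 200..800, y cols 550..-50 : max z
100 [-1, -1, -1, -1, -1, -1, -1, -1, -202, -197, -192, -188, -188, -194]
150 [101, -1, 108, 4, 3, 3, 3, 3, 18, -1, -1, -23, -19, -14]
200 [98, 206, 192, 13, 30, 30, 3, 17, 17, 2, 0, -1, -1, -1]
250 [3, 3, 3, 3, 28, 23, 29, 28, 3, 3, 50, 50, 46, -1]
300 [151, 115, 18, 21, 20, 3, 30, 5, 3, 49, 50, 50, 50, 49]
350 [171, 168, 3, 3, 21, 21, 21, 3, 3, 49, 50, 50, 50, 48]
400 [171, 168, 3, 3, 3, 3, 19, 17, 15, 3, 43, 49, 50, 102]
450 [171, 152, 114, 113, 4, 56, 15, 38, 37, 37, 15, 3, 100, 103]
500 [183, 97, 96, 141, 125, 3, 17, 18, 37, 38, 37, 37, 76, 102]
550 [159, 140, 105, 179, 20, 19, 38, 37, 18, 18, 37, 38, 3, 62]
600 [145, 153, 182, 180, 21, 20, 38, 76, 75, 37, 18, 14, 3, 4]
650 [184, 185, 180, 85, 3, 54, 3, 16, 37, 38, 38, 3, 20, 19]
700 [178, 184, 87, 86, 88, 67, 64, 3, 199, 197, 13, 144, 16, 11]
750 [3, 3, 91, 98, 87, 77, 88, 71, 206, 207, 207, 206, 167, 147]
3 17 25 [485.5 279.9  12. ] [468.9 269.6] [499.4 297. ]
17 33 153 [484.3 281.2  25.7] [466.9 269. ] [499.2 296.1]
33 50 75 [483.4 287.   38.7] [473.3 269.5] [492.8 293.8]
50 65 76 [482.9 284.8  54.8] [474.3 268.5] [491.1 298.7]
```

```bash
python3 - <<'E'
from h import *
f=np.load('top0.npz');d=f['d'];W=cloud(d,env.camera_params('top'));X,Y,Z=W[...,0],W[...,1],W[...,2]
m=(d>0)&(Z>62)&(X>380)&(X<600)&(Y>230)&(Y<350)
q=W[m];q=q[np.argsort(q[:,1])];print(len(q));print(q[:8].round());
for a in range(480,600,20):
    k=q[(q[:,0]>=a)&(q[:,0]<a+20)];
    if len(k):print(a,k[:,1].min(),k[:,2].min())
E
python3 -m creep '[[91.8,-0.9,-0.9,0,1],[91.8,-0.9,-0.9,0,1],[91.8,-0.9,-0.9,0,1],[91.8,-0.9,-0.9,0,1]]'
```

```text
239
[[517. 337. 116.]
 [518. 337. 109.]
 [516. 338. 112.]
 [517. 338. 116.]
 [518. 338. 116.]
 [514. 339. 115.]
 [519. 339. 109.]
 [520. 339. 114.]]
500 336.9551025835986 79.78602331524962
520 339.3700368498227 63.556786016293636
time: 0.6
tool_pos: [180.6, 410.1, 240.4]
orientation: [[-0.809, 0.587, -0.0], [0.587, 0.809, -0.001], [-0.0, -0.001, -1.0]]
ft_force: [0.0, 0.1, 0.2]
gripper_width: 91.9
grasp_force: 0.0
```

```bash
python3 -m creep '[[91.8,0,0,0,1],[91.8,0,0,0,1],[91.8,0,0,0,1],[91.8,0,0,0,1],[91.8,0,0,0,1],[91.8,0,0,0,1],[91.8,0,0,0,1],[91.8,0,0,0,1],[91.8,0,0,0,1],[91.8,0,0,0,1],[91.8,0,0,0,1],[91.8,0,0,0,0.3]]'
python3 - <<'E'
from h import *
c=env.camera_params('wrist');o=env.get_obs();R=np.array(c['R']);C=-R.T@np.array(c['t']);T=np.array(o['orientation'])
print('cam in tool',T.T@(C-o['tool_pos']),(T.T@R.T).round(3),c['camera_matrix'][0])
E
```

```text
time: 2.1
tool_pos: [180.3, 410.9, 240.5]
orientation: [[0.041, 0.999, -0.0], [0.999, -0.041, -0.0], [-0.0, -0.0, -1.0]]
ft_force: [-0.7, -0.5, -0.8]
gripper_width: 92.0
grasp_force: 0.0
cam in tool [  70.57595835    0.6708964  -143.04765531] [[ 0.    -0.964 -0.265]
 [ 1.     0.     0.001]
 [-0.001 -0.265  0.964]] [336.25885556   0.         323.55983743]
```

```bash
python3 -m creep '[[91.8,-0.36,0.965,0,0],[91.8,-0.36,0.965,0,0],[91.8,-0.36,0.965,0,0],[91.8,-0.36,0.965,0,0],[91.8,-0.36,0.965,0,0],[91.8,-0.36,0.965,0,0],[91.8,-0.36,0.965,0,0],[91.8,-0.36,0.965,0,0]]'; python3 -m creep '[[91.8,-0.36,0.965,0.5,0],[91.8,-0.36,0.965,0.5,0],[91.8,-0.36,0.965,0.5,0],[91.8,-0.36,0.965,0.5,0],[91.8,-0.36,0.965,0.5,0],[91.8,-0.36,0.965,0.5,0],[91.8,-0.36,0.965,0.5,0],[91.8,-0.36,0.965,0.5,0],[70,0,0,0,0]]'
python3 - <<'E'
from h import *
c=env.camera_params('wrist');o=env.get_obs();p,d=env.camera('wrist');cv2.imwrite('pics/w1.png',p[:,:,::-1])
W=cloud(d,c);p=p.astype(int);r,g,b=p[...,0],p[...,1],p[...,2];Z=W[...,2]
red=(r>110)&(g<70)&(b<70)&(d>0)
k,l,s,ce=cv2.connectedComponentsWithStats(red.astype(np.uint8))
for i in range(1,k):
    if s[i,4]<200:continue
    print('comp',ce[i].round(),s[i,4])
    for lo,hi in((2,7),(13.5,20),(20,40),(48,64)):
        q=W[(l==i)&(Z>lo)&(Z<hi)]
        if len(q)>10:print(lo,hi,len(q),q.mean(0).round(1),np.percentile(q,98,0).round(1),[np.round(a,1).tolist() if not np.isscalar(a) else round(a,1) for a in cv2.minAreaRect(q[:,:2].astype(np.float32))])
print(o['tool_pos'],np.round(o['orientation'],3))
E
```

```text
time: 3.1
tool_pos: [332.9, 346.9, 240.6]
orientation: [[0.039, 0.999, -0.0], [0.999, -0.039, -0.0], [-0.0, -0.0, -1.0]]
ft_force: [-0.1, -0.3, 0.4]
gripper_width: 91.6
grasp_force: 0.0
time: 4.22
tool_pos: [485.3, 282.6, 159.6]
orientation: [[0.042, 0.999, -0.001], [0.999, -0.042, -0.001], [-0.001, -0.001, -1.0]]
ft_force: [-1.2, 0.3, 0.1]
gripper_width: 85.7
grasp_force: 0.0
comp [319. 252.] 289
20 40 106 [482.3 273.2  36.5] [490.1 275.1  39.8] [[482.3, 273.3], [3.3, 15.6], 84.5]
48 64 164 [482.3 271.5  51.8] [489.8 274.   55.4] [[482.3, 271.6], [4.9, 15.2], 83.2]
[485.27344407 282.61616057 159.57017507] [[ 0.042  0.999 -0.001]
 [ 0.999 -0.042 -0.001]
 [-0.001 -0.001 -1.   ]]
```

View pics/w1.png

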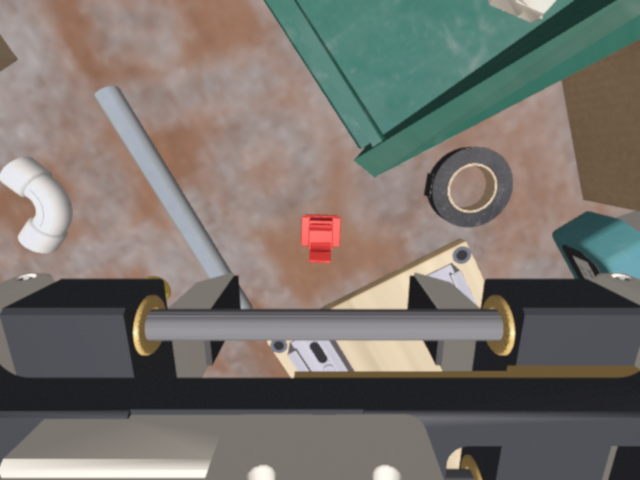

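The wrist view shows the clip at (320,238), centred between the fingers, with the tape roll at (472,187) clear of it. The red mask was too strict, so I loosen it and remeasure.

```bash
cat > w.py <<'E'
from h import *
def red(name='wrist'):
    c=env.camera_params(name);o=env.get_obs();p,d=env.camera(name)
    W=cloud(d,c);h=cv2.cvtColor(p,cv2.COLOR_RGB2HSV).astype(int)
    m=((h[...,0]<6)|(h[...,0]>174))&(h[...,1]>150)&(h[...,2]>70)&(d>0)
    return o,p,d,W,m
E
python3 - <<'E'
from w import *
o,p,d,W,m=red();Z=W[...,2];m[:,:250]=0;m[:,400:]=0;m[:180]=0;m[280:]=0
for lo,hi in((2,8),(13.5,20),(22,40),(40,64)):
    q=W[m&(Z>lo)&(Z<hi)]
    if len(q)>10:print(lo,hi,len(q),q.mean(0).round(1),[np.round(a,1).tolist() if not np.isscalar(a) else round(a,1) for a in cv2.minAreaRect(q[:,:2].astype(np.float32))])
E
```

```text
2 8 43 [486.5 293.3   3.6] [[484.3, 293.4], [1.2, 29.0], 86.5]
13.5 20 134 [484.  281.1  16.8] [[483.3, 282.5], [26.0, 33.5], 85.3]
22 40 366 [482.9 280.8  32.2] [[483.2, 282.3], [26.3, 20.0], 85.5]
40 64 396 [482.8 280.4  51.9] [[483.2, 282.2], [30.4, 16.6], 85.7]
```

```bash
python3 -m creep '[[40,0,-0.1,0.8,0.42],[40,0,0,0.8,0],[40,0,0,0.8,0],[40,0,0,0.8,0],[40,0,0,0.8,0],[40,0,0,0.8,0],[40,0,0,0.8,0],[40,0,0,0.68,0],[40,0,0,0,0]]' 25; python3 -m creep '[[10,0,0,0,0],[10,0,0,0,0],[10,0,0,0,0],[10,0,0,0,0]]'
```

```text
time: 5.45
tool_pos: [481.7, 283.3, 33.9]
orientation: [[0.077, 0.997, -0.002], [0.997, -0.077, -0.001], [-0.001, -0.002, -1.0]]
ft_force: [0.5, 0.7, -0.2]
gripper_width: 39.7
grasp_force: 0.0
time: 5.95
tool_pos: [482.7, 283.8, 35.7]
orientation: [[0.077, 0.997, 0.001], [0.997, -0.077, 0.001], [0.001, 0.001, -1.0]]
ft_force: [0.5, -0.9, 3.4]
gripper_width: 19.6
grasp_force: 25.0
```

```bash
python3 -m creep '[[10,0,0,-0.6,0],[10,0,0,-0.6,0],[10,-0.785,-0.41,0,0],[10,-0.785,-0.41,0,0],[10,-0.785,-0.41,0,0],[10,-0.785,-0.41,0,0]]';python3 -m creep '[[10,0,0,0,-1],[10,0,0,0,-1],[10,0,0,0,-1],[10,0,0,0,-1],[10,0,0,0,-1],[10,0,0,0,-1],[10,0,0,0,-0.2],[10,0,0,0,0]]'
cat > t.py <<'E'
from w import *
def panel(tag):
    o,p,d,W,m=red('top');cv2.imwrite(f'pics/{tag}.png',p[:,:,::-1])
    C=np.array([573.04,112.67,0]);a=np.radians(26.55);U=np.array([[np.cos(a),np.sin(a),0],[-np.sin(a),np.cos(a),0],[0,0,1]])
    print('t',o['time'],'tcp in panel',(U@(o['tool_pos']-C)).round(1),'yaw y',np.degrees(np.arctan2(o['orientation'][1][1],o['orientation'][0][1])).round(2),'w',round(o['gripper_width'],1),o['ft_force'].round(1) if hasattr(o['ft_force'],'round') else o['ft_force'])
    return o,p,d,(W-C)@U.T,m
def mr(q):
    r=cv2.minAreaRect(q.astype(np.float32));return np.round(r[0],1).tolist(),np.round(r[1],1).tolist(),round(r[2],1)
E
python3 - <<'E'
from t import *
o,p,d,P,m=panel('t2');Z=P[...,2]
q=P[m&(abs(P[...,0]+65)<40)&(P[...,1]>60)&(P[...,1]<220)&(Z>20)&(Z<100)]
print(len(q),np.percentile(q,[2,98],0).round(1).tolist(),mr(q[:,:2]))
f=P[m&(abs(P[...,0]-65)<30)&(abs(P[...,1]-20)<40)];print('fixed',np.percentile(f,[2,98],0).round(1).tolist());f=f[f[:,2]>72];print(mr(f[:,:2]))
# empty rail
k=(d>0)&(Z>33)&(Z<39)&(abs(P[...,0]+65)<30)&(abs(P[...,1])<112)&~m
q=P[k];print('rail',len(q),np.percentile(q,[.5,99.5],0).round(1).tolist(),mr(q[:,:2]))
E
```

```text
time: 6.7
tool_pos: [444.8, 223.2, 60.0]
orientation: [[0.077, 0.997, 0.001], [0.997, -0.077, 0.0], [0.0, 0.001, -1.0]]
ft_force: [-0.2, 0.2, -0.7]
gripper_width: 19.7
grasp_force: 25.0
time: 7.7
tool_pos: [445.0, 223.6, 59.5]
orientation: [[-0.447, 0.895, 0.001], [0.895, 0.447, 0.0], [-0.0, 0.001, -1.0]]
ft_force: [0.4, -0.2, -0.1]
gripper_width: 19.5
grasp_force: 25.0
t 7.7 tcp in panel [-65.  156.4  59.5] yaw y 26.52 w 19.5 [ 0.4 -0.2 -0.1]Traceback (most recent call last):
  File "<stdin>", line 4, in <module>
    return _quantile_unchecked(
        a, q, axis, out, overwrite_input, method, keepdims, weights)
    return _ureduce(a,
                    func=_quantile_ureduce_func,
    ...<5 lines>...
                    overwrite_input=overwrite_input,
                    method=method)
    r = func(a, **kwargs)
    result = _quantile(arr,
                       quantiles=q,
    ...<2 lines>...
                       out=out,
                       weights=wgt)
    slices_having_nans = np.isnan(arr[-1, ...])
                                  ~~~^^^^^^^^^
IndexError: index -1 is out of bounds for axis 0 with size 0
```

View pics/t2.png

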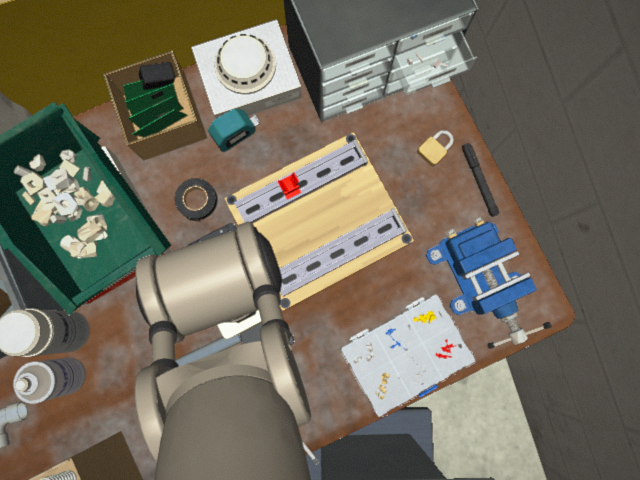

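The arm hides the clip from the top camera. I check the clip against the mouth with the wrist and scene cameras instead.

```bash
cat > t.py <<'E'
from w import *
def panel(name,tag):
    o,p,d,W,m=red(name);cv2.imwrite(f'pics/{tag}.png',p[:,:,::-1])
    C=np.array([573.04,112.67,0]);a=np.radians(26.55);U=np.array([[np.cos(a),np.sin(a),0],[-np.sin(a),np.cos(a),0],[0,0,1]])
    print('t',o['time'],'tcp in panel',(U@(o['tool_pos']-C)).round(1),'yaw y',np.degrees(np.arctan2(o['orientation'][1][1],o['orientation'][0][1])).round(2),'w',round(o['gripper_width'],1),np.round(o['ft_force'],1))
    return o,p,d,(W-C)@U.T,m
def mr(q):
    r=cv2.minAreaRect(q.astype(np.float32));return np.round(r[0],1).tolist(),np.round(r[1],1).tolist(),round(r[2],1)
def show(n,q):
    print(n,len(q),np.percentile(q,[2,50,98],0).round(1).tolist() if len(q)>5 else '',mr(q[:,:2]) if len(q)>5 else '')
E
python3 - <<'E'
from t import *
I=[]
for n in('wrist','scene'):
    o,p,d,P,m=panel(n,n+'3');Z=P[...,2];I.append(p)
    k=m&(abs(P[...,0]+65)<40)&(P[...,1]>100)&(P[...,1]<220)&(Z>15)&(Z<100)
    show('clip',P[k])
    for lo,hi in((22,29),(36,42),(42,56),(60,90)): show(f'{lo}-{hi}',P[k&(Z>lo)&(Z<hi)])
    show('fixed',P[m&(abs(P[...,0]-65)<30)&(abs(P[...,1]-20)<40)])
    show('rail',P[(d>0)&(Z>34)&(Z<38.5)&(abs(P[...,0]+65)<30)&(abs(P[...,1])<113)&~m])
cv2.imwrite('pics/c3.png',np.hstack([cv2.resize(I[0],(400,300)),cv2.resize(I[1][120:360,240:560],(400,300))])[:,:,::-1])
E
```

```text
t 7.75 tcp in panel [-65.  156.4  59.4] yaw y 26.53 w 19.6 [ 0.1  0.5 -0.3]
clip 3005 [[-77.2, 140.9, 26.3], [-64.5, 165.6, 55.4], [-51.6, 169.1, 79.9]] ([-64.6, 154.7], [30.5, 32.9], 88.8)
22-29 335 [[-78.6, 163.5, 25.1], [-64.4, 165.5, 27.3], [-50.6, 166.7, 28.8]] ([-64.6, 165.1], [3.6, 29.4], 89.2)
36-42 243 [[-80.7, 164.0, 39.0], [-63.4, 166.9, 40.3], [-48.4, 167.7, 41.9]] ([-64.4, 165.8], [32.9, 4.1], 0.3)
42-56 949 [[-74.5, 151.9, 42.6], [-64.9, 166.1, 54.1], [-54.8, 167.8, 55.7]] ([-63.3, 159.7], [16.6, 25.2], 89.7)
60-90 1423 [[-72.6, 140.5, 61.4], [-64.5, 145.3, 75.5], [-56.7, 169.4, 80.2]] ([-64.6, 154.7], [19.8, 30.6], 0.7)
fixed 438 [[58.2, 21.8, 22.4], [68.0, 28.2, 25.6], [78.3, 30.8, 33.0]] ([69.3, 27.9], [10.8, 23.6], 67.8)
rail 199 [[-82.2, 102.2, 34.0], [-54.0, 104.9, 34.9], [-47.0, 109.4, 36.0]] ([-64.7, 106.0], [36.5, 7.9], 0.3)
t 7.8 tcp in panel [-65.1 156.5  59.3] yaw y 26.54 w 19.9 [0.1 0.8 0.2]
clip 237 [[-77.3, 140.3, 28.2], [-61.5, 144.4, 50.8], [-48.4, 163.4, 81.5]] ([-63.6, 152.7], [26.1, 33.9], 86.4)
22-29 20 [[-69.1, 143.6, 25.6], [-52.8, 149.2, 28.4], [-50.1, 164.6, 28.9]] ([-55.6, 151.4], [26.6, 15.5], 51.6)
36-42 15 [[-80.6, 142.1, 37.2], [-63.1, 144.4, 41.2], [-48.7, 154.6, 41.9]] ([-64.3, 145.2], [31.4, 12.6], 17.9)
42-56 63 [[-76.8, 140.4, 42.8], [-59.1, 142.6, 48.2], [-47.9, 156.3, 55.0]] ([-61.7, 149.1], [17.8, 29.7], 85.9)
60-90 66 [[-76.1, 140.0, 61.2], [-64.7, 143.4, 70.2], [-53.2, 161.1, 82.7]] ([-67.1, 148.6], [15.8, 26.5], 46.0)
fixed 361 [[54.8, 4.9, 25.9], [68.0, 16.1, 53.7], [79.3, 32.0, 79.0]] ([69.3, 24.0], [43.9, 29.1], 74.7)
rail 953 [[-86.3, -109.9, 34.4], [-55.4, -11.3, 36.8], [-45.0, 105.1, 38.4]] ([-66.1, -1.1], [223.7, 44.2], 89.8)
```

View pics/c3.png

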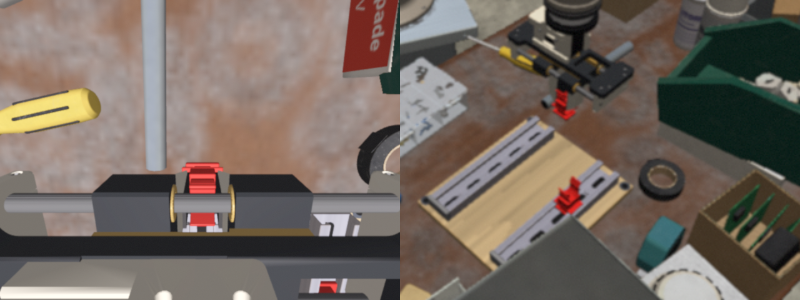

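```bash
python3 -m creep '[[10,-0.45,0,0.04,0],[10,-0.45,0,0,0],[10,-0.45,0,0,0],[10,-0.45,0,0,0],[10,-0.3,0,0,0],[10,-0.3,0,0,0]]'
python3 - <<'E'
from t import *
o,p,d,P,m=panel('wrist','w4');Z=P[...,2]
k=m&(abs(P[...,0]+65)<40)&(Z>15)&(Z<100)
for lo,hi in((22,29),(36,42),(42,56),(60,90)): show(f'{lo}-{hi}',P[k&(Z>lo)&(Z<hi)])
o,p,d,P,m=panel('top','t4');Z=P[...,2]
for lo,hi in((36,41),(45,56),(60,90),(72,90)): show(f'fixed{lo}',P[m&(abs(P[...,0]-65)<30)&(abs(P[...,1]-20)<40)&(Z>lo)&(Z<hi)])
E
```

```text
time: 8.6
tool_pos: [466.5, 180.2, 58.3]
orientation: [[-0.448, 0.894, -0.0], [0.894, 0.448, 0.0], [0.0, 0.0, -1.0]]
ft_force: [1.0, 0.2, -1.2]
gripper_width: 19.8
grasp_force: 25.0
t 8.6 tcp in panel [-65.2 108.   58.3] yaw y 26.58 w 19.8 [ 1.   0.2 -1.2]
22-29 298 [[-78.3, 115.2, 25.0], [-65.1, 116.7, 26.5], [-51.3, 118.0, 28.4]] ([-64.8, 116.6], [28.1, 3.3], 0.4)
36-42 261 [[-81.0, 115.4, 37.7], [-64.5, 118.6, 39.4], [-48.8, 119.3, 41.7]] ([-64.9, 117.3], [4.1, 33.5], 89.9)
42-56 939 [[-74.6, 103.4, 42.7], [-65.0, 117.5, 53.1], [-55.0, 119.3, 54.7]] ([-64.8, 111.3], [23.6, 16.6], 0.1)
60-90 1392 [[-72.6, 92.0, 61.9], [-64.6, 96.8, 74.7], [-56.9, 120.9, 79.1]] ([-64.7, 106.2], [19.6, 30.8], 0.8)
t 8.65 tcp in panel [-65.  107.5  58.3] yaw y 26.58 w 19.8 [ 0.4 -0.2 -0.2]
fixed36 69 [[49.0, 7.8, 36.9], [53.2, 18.4, 39.3], [80.8, 29.7, 40.9]] ([65.1, 19.1], [24.5, 32.5], 89.3)
fixed45 141 [[54.4, 8.3, 45.6], [61.9, 18.9, 53.3], [73.9, 31.1, 55.8]] ([64.5, 19.3], [20.4, 26.0], 1.0)
fixed60 90 [[56.0, 5.1, 64.3], [63.7, 10.4, 74.5], [72.2, 33.5, 80.0]] ([64.5, 19.4], [28.7, 17.6], 88.5)
fixed72 66 [[56.8, 5.1, 72.0], [64.0, 19.2, 76.1], [71.5, 33.6, 80.1]] ([64.1, 19.4], [28.7, 16.8], 88.5)
```

Entering with no force. The fixed clip is at panel y = 19.3 and the loose clip at 106.3, so I slide it 87 mm.

```bash
python3 -m creep '[[10,-0.4,0,0,0],[10,-0.4,0,0,0],[10,-0.4,0,0,0],[10,-0.4,0,0,0]]';  python3 -m creep '[[10,-0.55,0,0,0],[10,-0.55,0,0,0],[10,-0.55,0,0,0],[10,-0.55,0,0,0],[10,-0.55,0,0,0],[10,0,0,0,0]]'
python3 - <<'E'
from t import *
o,p,d,P,m=panel('wrist','w5');Z=P[...,2]
k=m&(abs(P[...,0]+65)<40)&(Z>15)&(Z<100)
for lo,hi in((36,42),(42,56),(60,90)): show(f'{lo}-{hi}',P[k&(Z>lo)&(Z<hi)])
E
```

```text
time: 9.2
tool_pos: [480.9, 151.4, 58.3]
orientation: [[-0.448, 0.894, 0.0], [0.894, 0.448, 0.0], [0.0, 0.0, -1.0]]
ft_force: [0.1, -0.3, -0.6]
gripper_width: 19.6
grasp_force: 25.0
time: 9.95
tool_pos: [505.7, 102.0, 58.3]
orientation: [[-0.447, 0.895, 0.0], [0.895, 0.447, 0.0], [-0.0, 0.0, -1.0]]
ft_force: [0.6, 0.2, 0.0]
gripper_width: 19.6
grasp_force: 25.0
t 9.95 tcp in panel [-65.   20.6  58.3] yaw y 26.53 w 19.6 [0.6 0.2 0. ]
36-42 255 [[-80.2, 28.1, 37.8], [-64.9, 31.1, 39.4], [-48.9, 31.8, 41.8]] ([-64.6, 29.9], [4.2, 32.4], 89.8)
42-56 932 [[-74.5, 16.1, 42.8], [-64.9, 30.1, 53.1], [-54.8, 31.9, 54.7]] ([-64.7, 23.8], [16.6, 24.4], 89.6)
60-90 1466 [[-72.5, 4.6, 61.3], [-64.5, 9.5, 74.8], [-56.8, 33.6, 79.1]] ([-64.7, 18.7], [30.6, 19.7], 89.5)
```

```bash
python3 -m creep '[[10,0,0,0.08,0],[40,0,0,0,0],[40,0,0,0,0],[40,0,0,0,0],[40,0,0,-0.5,0],[40,0,0,-1,0],[40,0,0,-1,0],[40,0,0,-1,0],[40,0,0,-1,0],[40,0.3,0,-0.5,0]]';  python3 -m creep '[[50,0.95,-0.16,0,0.48],[50,0.95,-0.16,0,0],[50,0.95,-0.16,0,0],[50,0.95,-0.16,0,0],[50,0.95,-0.16,0,0],[50,0.95,-0.16,0,0],[50,0.95,-0.16,0,0],[50,0.95,-0.16,0,0],[50,0.95,-0.16,0,0],[50,0.95,-0.16,0,0],[50,0.95,-0.16,0,0],[50,0.95,-0.16,0,0]]'
python3 - <<'E'
from t import *
o,p,d,P,m=panel('top','t6');Z=P[...,2]
for lo,hi in((36,41),(45,56),(60,90),(72,90)): show(f'clip{lo}',P[m&(abs(P[...,0]+65)<30)&(abs(P[...,1]-20)<40)&(Z>lo)&(Z<hi)])
c=env.camera_params('wrist');p,d=env.camera('wrist');cv2.imwrite('pics/w6.png',p[:,:,::-1])
W=cloud(d,c);Z=W[...,2]
k=(d>0)&(Z>7)&(Z<24)&(W[...,0]>290)&(W[...,0]<420)&(W[...,1]>180)&(W[...,1]<430)&(p.max(2).astype(int)-p.min(2)<40)
n,l,s,ce=cv2.connectedComponentsWithStats(k.astype(np.uint8));i=1+s[1:,4].argmax();q=W[l==i];print(np.percentile(q[:,2],[5,50,98]));show('cond',q);print(o['qpos'])
h=q[q[:,2]>16];v=cv2.fitLine(h[:,:2].astype(np.float32),cv2.DIST_L2,0,.01,.01).ravel();print(v,np.degrees(np.arctan2(v[1],v[0])))
E
```

```text
time: 11.25
tool_pos: [503.1, 108.2, 158.3]
orientation: [[-0.447, 0.894, 0.002], [0.894, 0.447, 0.0], [-0.001, 0.002, -1.0]]
ft_force: [-0.4, 0.1, -0.2]
gripper_width: 40.2
grasp_force: 0.0
time: 12.75
tool_pos: [372.5, 300.9, 156.7]
orientation: [[-0.41, 0.912, -0.0], [0.912, 0.41, 0.0], [0.0, -0.0, -1.0]]
ft_force: [-0.1, -0.4, 0.2]
gripper_width: 49.9
grasp_force: 0.0
t 12.75 tcp in panel [-95.2 258.  156.7] yaw y 24.22 w 49.9 [-0.1 -0.4  0.2]
clip36 90 [[-80.1, 9.3, 36.5], [-74.7, 21.7, 38.6], [-47.9, 32.3, 40.8]] ([-63.9, 20.6], [24.2, 32.6], 89.9)
clip45 132 [[-74.2, 11.5, 46.8], [-65.7, 20.6, 53.3], [-54.8, 32.7, 55.7]] ([-64.5, 21.9], [19.8, 24.2], 0.9)
clip60 95 [[-72.3, 6.4, 61.2], [-64.7, 11.8, 74.9], [-56.8, 35.3, 79.6]] ([-64.4, 20.8], [16.5, 29.9], 0.2)
clip72 75 [[-72.4, 6.3, 72.2], [-64.9, 30.2, 76.0], [-56.6, 35.4, 79.6]] ([-64.4, 20.8], [16.5, 29.9], 0.2)
[10.97839968 17.43548085 19.80588726]
cond 5102 [[312.9, 236.1, 10.0], [349.4, 328.5, 17.4], [393.7, 401.3, 19.8]] ([354.2, 316.3], [19.8, 193.1], 24.3)
[5.19229855e-01 3.49211679e-01 1.77063159e+00 7.90064718e-05
 1.02174306e+00 9.64410579e-02]
[  0.4096675  -0.9122349 350.3602    325.52002  ] -65.81605
```

View pics/w6.png

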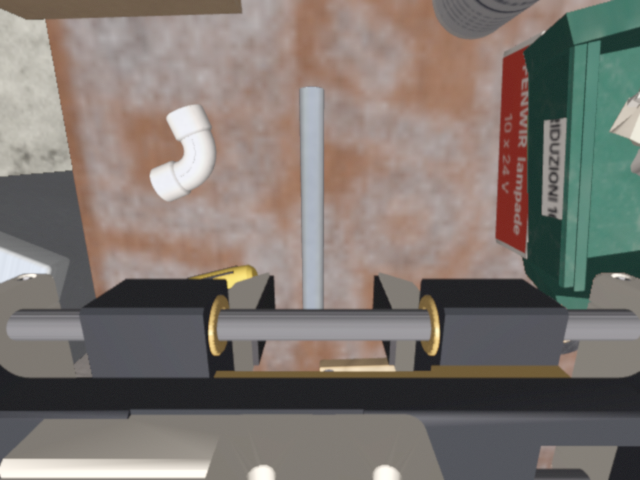

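Far end of the tube is at about (312,90). Its centre works out to (360,304), which agrees with the top view. The screwdriver handle end at (255,270) is about 50 mm off the tube, so I go down with a narrow opening.

```bash
python3 -m creep '[[36,0.4,-0.5,0.5,0],[36,0,0,1,0],[36,0,0,1,0],[36,0,0,1,0],[36,0,0,1,0],[36,0,0,1,0],[36,0,0,1,0],[36,0,0,0.5,0],[36,0,0,0,0]]' 40; python3 -m creep '[[10,0,0,0,0],[10,0,0,0,0],[10,0,0,0,0],[10,0,0,0,0]]'
```

```text
time: 13.98
tool_pos: [360.5, 302.7, 16.1]
orientation: [[-0.41, 0.912, -0.001], [0.912, 0.41, -0.001], [-0.0, -0.002, -1.0]]
ft_force: [1.2, -0.8, -0.7]
gripper_width: 35.8
grasp_force: 0.0
time: 14.48
tool_pos: [361.4, 303.3, 17.3]
orientation: [[-0.41, 0.912, 0.001], [0.912, 0.41, 0.001], [0.0, 0.001, -1.0]]
ft_force: [0.1, -0.7, 5.3]
gripper_width: 18.9
grasp_force: 40.0
```

```bash
python3 -m creep '[[10,0,0,-0.5,0],[10,0,0,-1,0],[10,0,0,-1,0],[10,0,0,-1,0],[10,0,0,-1,0],[10,0,0,-1,0]]'; python3 -m creep '[[10,-0.93,0.44,0,0],[10,-0.93,0.44,0,0],[10,-0.93,0.44,0,0],[10,-0.93,0.44,0,0],[10,-0.93,0.44,0,0],[10,-0.93,0.44,0,0],[10,-0.93,0.44,0,0],[10,-0.93,0.44,0,0],[10,-0.93,0.44,0,0],[10,-0.93,0.44,0,0],[10,-0.93,0.44,0,0],[10,-0.93,0.44,0,0]]'
python3 -m creep '[[10,0,0,0,1],[10,0,0,0,1],[10,0,0,0,1],[10,0,0,0,1],[10,0,0,0,1],[10,0,0,0,1],[10,0,0,0,1],[10,0,0,0,1],[10,0,0,0,1],[10,0,0,0,1],[10,0,0,0,1],[10,0,0,0,1]]';python3 -m creep '[[10,0,0,0,1],[10,0,0,0,1],[10,0,0,0,1],[10,0,0,0,1],[10,0,0,0,1],[10,0,0,0,0.5],[10,0,0,0,0]]'
```

```text
time: 15.22
tool_pos: [360.8, 303.0, 127.7]
orientation: [[-0.41, 0.912, -0.0], [0.912, 0.41, -0.0], [0.0, -0.0, -1.0]]
ft_force: [-0.7, -0.0, -0.4]
gripper_width: 18.6
grasp_force: 40.0
time: 16.73
tool_pos: [549.9, 141.9, 126.7]
orientation: [[-0.41, 0.912, 0.0], [0.912, 0.41, 0.0], [0.0, 0.0, -1.0]]
ft_force: [-0.4, 0.4, -0.5]
gripper_width: 18.7
grasp_force: 40.0
time: 18.23
tool_pos: [549.4, 142.4, 126.7]
orientation: [[0.587, 0.809, -0.0], [0.809, -0.587, 0.0], [0.0, -0.0, -1.0]]
ft_force: [-0.2, -0.4, -1.0]
gripper_width: 19.1
grasp_force: 40.0
time: 19.1
tool_pos: [549.3, 142.5, 126.7]
orientation: [[0.893, 0.45, 0.0], [0.45, -0.893, 0.0], [0.0, -0.0, -1.0]]
ft_force: [0.9, -0.5, -1.4]
gripper_width: 18.9
grasp_force: 40.0
```

```bash
python3 -m creep '[[10,0.2,0.44,0,0],[10,0.19,0.44,0,0],[10,0,0,0,0]]'
cat > v.py <<'E'
from t import *
def tube(zlo,zhi,n,tag):
    o,p,d,P,m=panel(n,tag);Z=P[...,2]
    k=(d>0)&(Z>zlo)&(Z<zhi)&(abs(P[...,1]-20)<30)&(abs(P[...,0])<140)&(abs(P[...,0])>30)&(p.max(2).astype(int)-p.min(2)<45)&(p.min(2)>70)
    for sgn in(-1,1):
        q=P[k&(P[...,0]*sgn>0)]
        if len(q)>40:
            show(f'{n} tube x{sgn}',q);h=q[q[:,2]>np.percentile(q[:,2],98)-4];a=np.polyfit(h[:,0],h[:,1],1);b=np.polyfit(h[:,0],h[:,2],1)
            print('  slope',np.degrees(np.arctan(a[0])).round(2),'y at 0,-65,65',np.polyval(a,[0,-65,65]).round(1),'ztop at -65,65',np.polyval(b,[-65,65]).round(1))
    for s in(-65,65):show(f'  clip{s}',P[m&(abs(P[...,0]-s)<25)&(abs(P[...,1]-20)<35)&(Z>60)&(Z<90)])
    return p
E
python3 - <<'E'
from v import *
I=[tube(95,140,n,n+'7') for n in('wrist','top','scene')]
cv2.imwrite('pics/c7.png',np.hstack([cv2.resize(I[0],(400,300)),cv2.resize(I[1][80:320,180:500],(400,300))])[:,:,::-1])
E
```

```text
time: 19.48
tool_pos: [564.5, 129.8, 126.6]
orientation: [[0.894, 0.449, 0.0], [0.449, -0.894, 0.0], [0.0, 0.0, -1.0]]
ft_force: [0.3, -0.2, -0.1]
gripper_width: 18.7
grasp_force: 40.0
t 19.475 tcp in panel [1.000e-01 1.910e+01 1.266e+02] yaw y -63.35 w 18.7 [ 0.3 -0.2 -0.1]
wrist tube x-1 312 [[-37.2, 9.2, 121.0], [-32.5, 18.8, 126.3], [-30.1, 27.5, 128.6]] ([-34.1, 18.4], [8.5, 18.5], 1.6)
  slope 0.39 y at 0,-65,65 [18.4 18.  18.8] ztop at -65,65 [118.7 151.3]
wrist tube x1 9402 [[32.2, 9.1, 120.2], [75.7, 18.4, 126.9], [110.4, 27.7, 129.0]] ([71.3, 18.3], [82.5, 20.0], 0.1)
  slope 0.09 y at 0,-65,65 [18.2 18.1 18.3] ztop at -65,65 [127.1 127.2]
  clip-65 108 [[-72.1, 5.0, 73.6], [-65.5, 32.3, 76.1], [-56.3, 34.3, 77.7]] ([-65.9, 19.2], [29.5, 17.1], 83.5)
  clip65 184 [[57.1, 3.0, 75.5], [65.4, 5.1, 76.8], [71.8, 32.6, 78.4]] ([64.4, 17.8], [29.7, 15.3], 89.1)
t 19.525 tcp in panel [ -0.3  19.7 126.6] yaw y -63.34 w 19.1 [ 0.6 -0.1 -0.6]
top tube x-1 75 [[-40.0, 11.2, 122.7], [-34.2, 18.7, 127.6], [-30.3, 28.5, 130.4]] ([-35.2, 20.1], [18.1, 10.2], 89.1)
  slope 19.77 y at 0,-65,65 [31.8  8.5 55.2] ztop at -65,65 [132.  116.7]
  clip-65 0  
  clip65 0  
t 19.575 tcp in panel [ -0.4  20.  126.6] yaw y -63.32 w 18.3 [ 0.4 -0.3 -0.5]
scene tube x1 534 [[32.2, 9.8, 118.3], [73.9, 15.6, 128.5], [110.6, 27.2, 131.8]] ([71.0, 19.2], [81.9, 19.4], 0.2)
  slope 0.38 y at 0,-65,65 [18.  17.6 18.5] ztop at -65,65 [130.2 129.8]
  clip-65 0  
  clip65 106 [[58.5, 3.8, 60.4], [65.9, 27.8, 72.1], [72.3, 33.0, 80.1]] ([65.2, 18.5], [15.8, 29.6], 0.6)
```

View pics/c7.png

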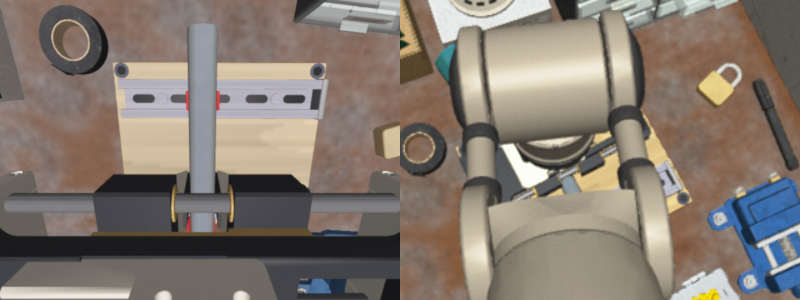

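```bash
python3 -m creep '[[10,0,0,0.8,0],[10,0,0,0.6,0],[10,0,0,0.4,0],[10,0,0,0.2,0]]'; python3 -m creep '[[10,0,0,0.1,0],[10,0,0,0.1,0],[10,0,0,0.1,0],[10,0,0,0.1,0],[10,0,0,0,0]]'; python3 -m creep '[[10,0,0,0.1,0],[10,0,0,0.1,0],[10,0,0,0.1,0],[10,0,0,0,0]]'
```

```text
time: 20.12
tool_pos: [563.4, 130.6, 85.8]
orientation: [[0.893, 0.449, -0.001], [0.449, -0.893, -0.0], [-0.001, -0.0, -1.0]]
ft_force: [-0.8, -0.8, 0.7]
gripper_width: 18.9
grasp_force: 40.0
time: 20.75
tool_pos: [564.9, 130.6, 80.1]
orientation: [[0.894, 0.449, 0.003], [0.449, -0.894, 0.0], [0.003, 0.001, -1.0]]
ft_force: [1.6, -1.1, 5.8]
gripper_width: 19.0
grasp_force: 40.1
time: 21.25
tool_pos: [563.4, 130.2, 72.2]
orientation: [[0.893, 0.449, -0.001], [0.449, -0.893, -0.0], [-0.001, 0.0, -1.0]]
ft_force: [0.9, -2.7, -1.9]
gripper_width: 18.9
grasp_force: 40.1
```

Contact at 80 mm gave 5.8 N, then it snapped through at 72. I press a little further.

```bash
python3 -m creep '[[10,0,0,0.1,0],[10,0,0,0.1,0],[10,0,0,0.1,0],[10,0,0,0,0]]';  python3 -m creep '[[10,0,0,0.1,0],[10,0,0,0,0]]'
python3 - <<'E'
from v import *
tube(60,80,'wrist','w8')
tube(60,80,'scene','s8')
E
```

```text
time: 21.75
tool_pos: [563.8, 130.3, 70.0]
orientation: [[0.893, 0.449, 0.001], [0.449, -0.893, -0.0], [0.001, 0.001, -1.0]]
ft_force: [-8.5, -6.9, 25.7]
gripper_width: 18.9
grasp_force: 40.1
time: 22.0
tool_pos: [564.3, 130.4, 69.3]
orientation: [[0.893, 0.45, 0.003], [0.45, -0.893, -0.0], [0.003, 0.002, -1.0]]
ft_force: [-10.0, -4.9, 34.2]
gripper_width: 18.4
grasp_force: 40.0
t 22.0 tcp in panel [ 0.1 19.8 69.3] yaw y -63.27 w 18.4 [-10.   -4.9  34.2]
wrist tube x-1 269 [[-36.7, 10.0, 64.8], [-32.0, 19.4, 69.7], [-30.1, 28.0, 72.2]] ([-33.8, 19.2], [7.8, 18.9], 0.9)
  slope -0.33 y at 0,-65,65 [19.  19.4 18.6] ztop at -65,65 [61.1 97.6]
wrist tube x1 9210 [[31.9, 9.1, 64.3], [76.1, 18.2, 70.4], [110.0, 27.3, 72.6]] ([70.8, 19.7], [81.5, 26.5], 0.0)
  slope -0.5 y at 0,-65,65 [18.8 19.4 18.3] ztop at -65,65 [70.7 70.8]
  clip-65 0  
  clip65 1382 [[56.7, 3.3, 69.2], [64.7, 9.2, 74.4], [72.2, 32.5, 77.8]] ([64.2, 17.9], [17.3, 30.2], 1.9)
t 22.05 tcp in panel [ 0.1 19.7 69.3] yaw y -63.28 w 18.5 [-10.7  -5.   32.9]
scene tube x-1 78 [[-109.1, 11.8, 67.2], [-98.7, 17.5, 72.5], [-52.2, 27.3, 75.8]] ([-79.7, 20.3], [17.4, 60.5], 89.5)
  slope -6.01 y at 0,-65,65 [ 8.7 15.5  1.9] ztop at -65,65 [73.8 74.8]
scene tube x1 442 [[31.5, 8.9, 64.0], [74.4, 15.9, 72.3], [110.3, 26.8, 75.6]] ([71.0, 18.4], [81.4, 20.7], 0.0)
  slope -0.18 y at 0,-65,65 [18.  18.2 17.8] ztop at -65,65 [74.1 73.4]
  clip-65 1  
  clip65 90 [[57.9, 3.6, 61.8], [65.9, 8.5, 74.0], [82.8, 32.6, 80.4]] ([72.6, 18.0], [30.0, 29.8], 0.1)
```

```bash
python3 -m creep '[[10,0,0,-0.1,0],[10,0,0,0,0],[40,0,0,0,0],[40,0,0,0,0],[40,0,0,0,0],[40,0,0,-0.5,0],[40,0,0,-1,0],[40,0,0,-1,0],[40,0,0,-1,0],[40,0,0,-1,0]]'; python3 -m creep '[[40,-1,0,-1,0],[40,-1,0,0,0],[40,-1,0,0,0],[40,-1,0,0,0],[40,-1,0,0,0],[40,-1,0,0,0],[40,-1,0,0,0],[40,-1,0,0,0],[40,-1,0,0,0],[40,-1,0,0,0],[40,0,0,0,0]]'
python3 - <<'E'
from v import *
I=[tube(60,80,n,n+'9') for n in('top','scene')]
cv2.imwrite('pics/c9.png',np.hstack([cv2.resize(I[0][80:320,180:500],(400,300)),cv2.resize(I[1][170:350,240:480],(400,300))])[:,:,::-1])
E
```

```text
time: 23.35
tool_pos: [563.7, 130.7, 157.9]
orientation: [[0.893, 0.449, 0.0], [0.449, -0.893, 0.0], [0.0, -0.0, -1.0]]
ft_force: [0.3, -0.2, 0.7]
gripper_width: 40.1
grasp_force: 0.0
time: 24.72
tool_pos: [384.4, 40.5, 177.2]
orientation: [[0.894, 0.448, 0.0], [0.448, -0.894, 0.0], [0.0, 0.0, -1.0]]
ft_force: [0.1, 0.1, -0.1]
gripper_width: 40.1
grasp_force: 0.0
t 24.725 tcp in panel [-200.9   19.8  177.2] yaw y -63.35 w 40.1 [ 0.1  0.1 -0.1]
top tube x-1 604 [[-106.9, 11.9, 65.5], [-70.2, 21.2, 71.3], [-31.4, 29.8, 75.0]] ([-69.2, 19.4], [21.8, 78.2], 89.7)
  slope 0.04 y at 0,-65,65 [20.7 20.6 20.7] ztop at -65,65 [72.7 72.9]
top tube x1 597 [[31.4, 10.5, 65.5], [72.1, 19.8, 71.3], [110.3, 28.4, 75.3]] ([71.0, 19.3], [19.7, 82.1], 89.5)
  slope -0.4 y at 0,-65,65 [20.1 20.6 19.7] ztop at -65,65 [73.6 73.1]
  clip-65 88 [[-73.9, 6.2, 68.3], [-66.2, 11.9, 75.3], [-57.9, 35.6, 80.3]] ([-65.9, 20.7], [30.2, 16.7], 88.7)
  clip65 84 [[56.5, 5.2, 62.3], [63.7, 10.1, 74.9], [72.3, 33.5, 80.0]] ([59.4, 19.0], [24.7, 29.3], 3.4)
t 24.775 tcp in panel [-200.    19.5  177.3] yaw y -63.34 w 39.8 [0.6 0.6 0.6]
scene tube x-1 306 [[-107.9, 10.7, 67.3], [-66.0, 17.7, 72.8], [-31.0, 29.0, 75.9]] ([-69.5, 21.5], [22.4, 79.3], 88.5)
  slope 0.07 y at 0,-65,65 [19.  19.  19.1] ztop at -65,65 [73.6 73.3]
scene tube x1 438 [[31.8, 8.8, 64.8], [74.1, 15.6, 72.4], [109.9, 26.9, 76.0]] ([70.9, 18.2], [80.7, 20.2], 0.1)
  slope -0.81 y at 0,-65,65 [18.8 19.7 17.9] ztop at -65,65 [73.7 73.7]
  clip-65 79 [[-74.7, 5.5, 61.3], [-65.3, 10.7, 73.8], [-48.5, 34.4, 80.0]] ([-57.9, 20.5], [33.4, 30.9], 1.5)
  clip65 87 [[57.7, 3.7, 60.5], [65.6, 8.2, 74.5], [83.6, 32.7, 80.5]] ([66.4, 16.0], [25.9, 35.9], 35.5)
```

View pics/c9.png

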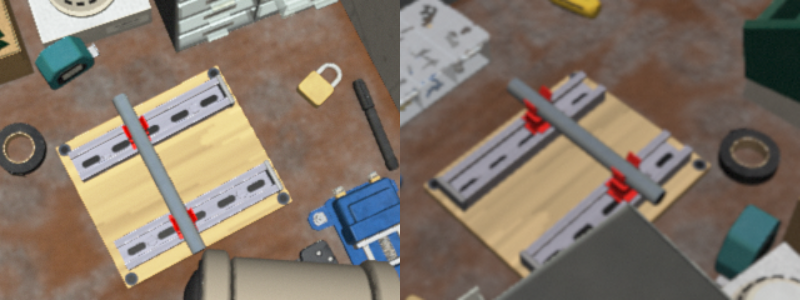

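The conduit sits level in both clips: its top is at about 73 mm on each side, which puts its axis at 63 mm. It overhangs both ends and the robot is clear.

```bash
python3 -c "
from plant import env
print(env.finish_job())"
```

```text
the job is handed in; nothing more can be done
None
```

The clip is in the empty rail, within about 2 mm of opposite the fixed clip; the conduit is snapped home in both clips, and I handed the job in at about 25 s of the 56 s allowed, with no verdict returned.

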